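# Reverse the press ratchet and wind the press down

### The arm

A 6-joint arm with a two-finger parallel gripper is mounted at the origin on a cart in front of the work surface, level with it; the furniture and walls round the work are solid. World frame = base frame: x ahead of the robot, y to its left, z up, the work surface at z = 0. Lengths are in m, angles in rad, forces in N, time in s.
With the tool pointing down it reaches from about 0.425 to 0.925 m from the base axis. Payload 12.5 kg.
Tool frame: the origin (TCP) lies at the very end of the fingers, on their centre line; the grasp point (between the pads) lies 19 mm behind it; z points along the fingers, y is the direction in which the jaws open and shut (so a half turn about z gives the same grasp; the last joint's range is limited). The gripper opens to 85 mm and grips with 20 to 120 N. Pads are 22 mm wide; open, the fingers measure 114 mm over their backs; the gripper's body (76 mm by 85 mm) begins 54 mm behind the grasp point. The pads swing forward as they close: fully open they stand 13 mm farther back than shut.
Start: joints at [1.23, 0.491, 1.559, -0, 1.092, -0.106], TCP at [0.145, 0.608, 0.231] pointing down, gripper open.
Joint ranges: [-3.1, 3.1], [-0.84, 2.19], [0.05, 2.79], [-1.13, 4.28], [0.06, 2.93], [-2.69, 2.69]. Speed limits (rad/s): [2.22, 2.22, 2.79, 3.14, 3.14, 3.14].

### API

Orientations are given as a rotation vector (axis times angle).
In Python, from station import bot, imaging, ticket gives the robot as it stands. The module is installed in compiled form; this text tells all that it offers.
- The arm moves only by the tool servo_tool, never from a script. Its arguments are lists of equal length, an entry for each row: "grip": the opening, from 0 (shut) to 1 (fully open); "offset": the shift along the tool's x, y, z each as a share of 0.25 m, from -1 to 1, a list of three; "turn": the turn about the tool's z as a share of 45 degrees, from -1 to 1. A call has 1 to 20 rows; each row is the pose to reach, as a shift and turn from the pose commanded when the call began, along the tool's axes at that moment; what a row does not reach only later rows make up. A row lasts 1/8 s, in which the tool goes at most 62.5 mm and 10.7 degrees, less where a joint would pass 70% of its speed; a pose out of reach is approached as far as the arm can. A call with a number of a shift or a turn outside -1 to 1 is refused whole. A call with a gripper value outside its range is refused whole. The fingers move at their own pace and stop on an object; "squeeze" is the grip in N (left out, the last holds). Time passes only in rows, so rows that repeat a pose let the fingers close. It gives the time, the measured TCP pose, the force and the opening at its end, in the units of the state.
- bot.get_state(): the state, without advancing time (a new reading comes with each control period).
- imaging.read_camera(name): name is "scene" or "top"; returns the picture (400x640x3 uint8, red, green, blue); there is no depth.
- imaging.camera_info(name): a dict with "fx", "fy", "cx", "cy" (pixels), "D" ([k1, k2, p1, p2, k3] as OpenCV has them; the pictures are not rectified), "R" (3x3) and "t" (3): a world point X has camera coordinates R X + t. Camera axes: x right, y down, z forward; pixel columns grow to the right and rows downward; lengths in m; the calibration is good to about 2 mm. A picture is of the moment at which its call begins. camera_info takes no time and is no camera call.
- ticket.close_job(): hands the job in, once; it reports no verdict.
The state is a dict: "time_s": time; "q": joint angles; "qd": joint speeds; "tau": joint torques, N m; "ee_pos": TCP position; "eef_rot": TCP orientation; "contact_force": force on the tool from outside, world axes, zero at the start; "wrist_torque": the same for the moment, N m; "width": finger opening in m.
Only numpy, scipy, OpenCV 4.12 (cv2) and the standard library are available. Lean on these libraries where they do the work, as an engineer would, in place of code of your own. Each camera call takes 0.05 s, during which the arm holds its last target.

### The job

The tabletop press should be wound down onto the lidded mould, but its ratchet is still set to release. Flip the red reversing lever over so that the handle drives clockwise, then swing the handle to and fro until the foot bears firmly on the lid and the handle pulls up at about 11 newtons at its grip while it moves (10 to 12.5; do not force it further). Let go, leaving the press where it stands, the lever set to tighten, the mould upright in its place and the other things on the worktop where they are.

Things in the scene. Friction and masses are not known exactly. Their poses are not given: they have to be found in the camera images.
- press: Screw press, about 10 kg, on rubber feet: wooden board 140 x 216 mm, 22 mm high; two uprights 172 mm apart along its y axis; grey cross beam 34 x 206 mm, top 156 mm above the worktop, nuts on its ends to 166 mm. Origin: centre of the board's underside, on the vertical spindle axis; x is the board's short side, z up. The spindle (diameter 19 mm) rises on the axis to at most 225 mm.
- handle (a joint): Angle of the handle about the spindle axis, rad: 0 when it points along the press's -x axis, growing clockwise seen from above; -2.9 to 2.9. It sweeps level above the beam. Its own bearing friction (0.3 N m, about 2 N at the grip) keeps it where it is left. Clicking back takes up to 6 N. Pull is felt while the handle moves; it slackens when the hand stops.
- handle_grip (a point): On the centre line of the round black grip of the handle, 146 mm from the spindle axis, 168.5 mm above the worktop. The grip is level and radial, diameter 22 to 24 mm, from 118 to 198 mm from the axis. Inward of it the handle is a flat neck 26 mm wide, top 180 mm above the worktop (rivets 183 mm).
- pawl (a joint): Angle of the reversing pawl and its red lever against the handle, rad, 0 in the middle, growing clockwise from above. It snaps over the middle and rests 0.14 to 0.43 to either side. Positive: tighten (clockwise swings drive the foot down, anticlockwise ones click back). Negative: release (the reverse). So the lever leans to the side to which the handle drives. It starts negative.
- lever_tip (a point): Inside the outer end of the red lever, 36 mm from its pivot, 198.5 mm above the worktop. The pivot is on the handle's centre line, 48 mm from the spindle axis; the lever points outward, an upright fin 9 mm thick (12 at its end), 42 mm long, from 182 to 203 mm above the worktop. Its tip travels about 26 mm sideways from rest to rest; pushing it over takes about 3 N.
- spindle: Toothed ratchet wheel and threaded spindle (19 mm) with the dark round press foot (diameter 47 mm) at its lower end. Origin on the axis in the wheel, 168.5 mm up; turning clockwise lowers the foot, 1.27 mm per rad. It starts 1 to 4.5 mm above the lid. The thread holds when let go. Up to 0.26 rad of each swing is lost until the pawl bites.
- mould: Round steel mould with lid, diameter 91 mm, about 0.9 kg, loose on the board between four dowels (its foot tabs keep it from turning), under the foot. Origin: centre of its underside. The lid is wedged in the rim; its flat boss (diameter 55 mm) stands 75.5 to 78 mm above the underside. Once the foot bears on it, the pull at the grip, about 4 N while free, climbs some 15 N per rad of spindle turn.
- whetstone: Bystander: grey whetstone in a black rubber holder, 100 x 62 x 38 mm; origin under its centre.
- dish_brush: Bystander: wooden scrubbing brush with dark bristles, 61 x 154 x 46 mm; origin under its centre.
- blue_cup: Bystander: straight white tea cup with blue pattern, diameter 65 mm, 78 mm high; origin under its centre.
- fish_tin: Bystander: flat round food tin, diameter 86 mm, 40 mm high; origin under its centre.
There are look-alikes about, which are no part of the job. Leave any turquoise look-alike of the mould alone.

How it is judged:
By the outcome, as a careful person would: the job done as asked, in the order asked, and still so for the second after the job is handed in, with the robot touching nothing.
It also fails if it takes over 72 s, if anything falls off the work surface, if the arm or the gripper's body presses on something with over 40 N, if the wrist force passes 120 N, or if a joint passes its speed limit or range.

## Working session

There is one attempt and no reset: what is moved stays moved. The work goes in short steps, Python scripts to look and compute and a tool call to move; the robot and the scene stay as the last step left them, time stands still between calls to the robot, and variables do not carry over. Pictures are saved under pics/ and viewed, and the job is handed in when it is done.

Besides the shell and the picture viewer there is one more tool, called after "Emit:" as name([rows], argument=value, ...), one row to a line, values as JSON. servo_tool: Moves the arm, as the interface text tells. Shift numbers are shares of 0.25 m and turn numbers shares of 45 degrees, none past 1 either way. Its arguments: {"type":"object","properties":{"grip":{"type":"array","items":{"type":"number"}},"offset":{"type":"array","items":{"type":"array","items":{"type":"number"}}},"turn":{"type":"array","items":{"type":"number"}},"squeeze":{"type":"number"}},"required":["grip","offset","turn"]}

```bash
mkdir -p pics; ls
python3 - <<'E'
from station import bot, imaging
import cv2, numpy as np
for n in ("scene","top"):
    im=imaging.read_camera(n); cv2.imwrite(f"pics/{n}0.png",im[:,:,::-1])
    i=imaging.camera_info(n); print(n,{k:np.round(v,4).tolist() for k,v in i.items()})
    R=np.array(i["R"]);print(-R.T@np.array(i["t"]))
s=bot.get_state();print({k:np.round(v,4).tolist() for k,v in s.items()})
E
```

```text
pics
scene {'fx': 384.1707, 'fy': 384.1707, 'cx': 320.2985, 'cy': 199.348, 'D': [-0.0521, 0.0, 0.0, 0.0, 0.0], 'R': [[0.5061, -0.8623, 0.0141], [-0.6486, -0.3914, -0.6527], [0.5684, 0.3212, -0.7574]], 't': [-0.1799, 0.4741, 0.8513]}
[-0.08527425 -0.24301066  0.95685167]
top {'fx': 371.4192, 'fy': 371.4192, 'cx': 317.1183, 'cy': 199.2204, 'D': [0.02, 0.0, 0.0, 0.0, 0.0], 'R': [[0.0082, -0.9998, -0.0172], [-0.9966, -0.0068, -0.0816], [0.0815, 0.0179, -0.9965]], 't': [0.1172, 0.5211, 1.3081]}
[0.41182673 0.09736461 1.34808468]
{'time_s': 0.1, 'q': [1.2304, 0.4915, 1.5594, -0.0, 1.0917, -0.1056], 'qd': [0.0002, -0.0015, -0.001, -0.0002, -0.0007, -0.0016], 'tau': [0.0013, -61.9436, -26.2024, -0.0002, 0.0029, -0.0], 'ee_pos': [0.1453, 0.6077, 0.2308], 'eef_rot': [-0.3679, -3.1198, 0.0016], 'contact_force': [-0.1114, 0.276, -0.3857], 'wrist_torque': [-0.076, 0.021, 0.0155], 'width': 0.0855}
```

View pics/scene0.png

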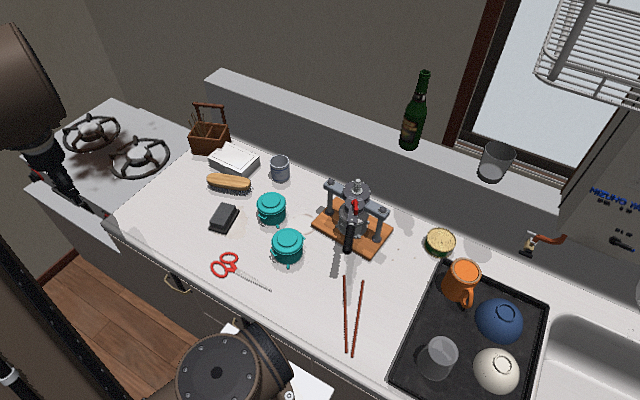

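View pics/top0.png

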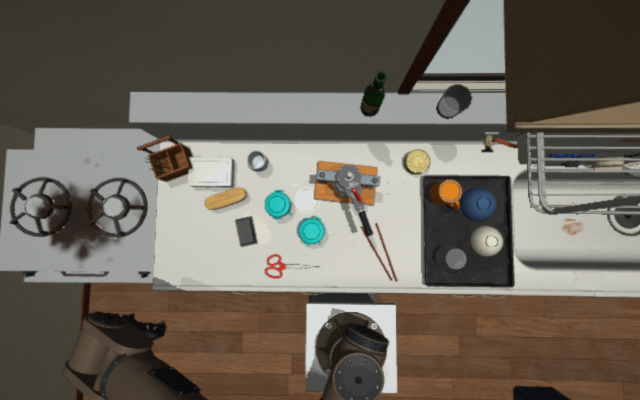

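The scene view shows the press near (352,220) and the top view shows it at (347,181). The handle points toward the robot and to the right, ending near top (369,235). Next I'll zoom in for measurement.

```bash
cat > h.py <<'E'
from station import bot, imaging
import cv2, numpy as np
def ray(n,uv):
    i=imaging.camera_info(n);K=np.array([[i["fx"],0,i["cx"]],[0,i["fy"],i["cy"]],[0,0,1]])
    p=cv2.undistortPoints(np.array([[uv]],float),K,np.array(i["D"]))[0,0]
    R=np.array(i["R"]);return -R.T@np.array(i["t"]),R.T@np.array([p[0],p[1],1])
def onz(n,uv,z):
    c,d=ray(n,uv);return (c+d*(z-c[2])/d[2])[:3]
def px(n,X):
    i=imaging.camera_info(n);K=np.array([[i["fx"],0,i["cx"]],[0,i["fy"],i["cy"]],[0,0,1]])
    return cv2.projectPoints(np.array([X],float),cv2.Rodrigues(np.array(i["R"]))[0],np.array(i["t"]),K,np.array(i["D"]))[0][0,0]
def snap(n,tag,box=None,s=6):
    im=imaging.read_camera(n);cv2.imwrite(f"pics/{n}{tag}_raw.png",im[:,:,::-1])
    if box: 
        x,y,w,h=box;cv2.imwrite(f"pics/{n}{tag}.png",cv2.resize(im[y:y+h,x:x+w,::-1],None,fx=s,fy=s,interpolation=cv2.INTER_CUBIC))
    return im
E
python3 - <<'E'
import cv2
a=cv2.imread("pics/top0.png");cv2.imwrite("pics/topc.png",cv2.resize(a[150:250,300:400],None,fx=6,fy=6,interpolation=2))
a=cv2.imread("pics/scene0.png");cv2.imwrite("pics/scenec.png",cv2.resize(a[165:265,300:400],None,fx=6,fy=6,interpolation=2))
E
```

```text
(no output)
```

View pics/topc.png

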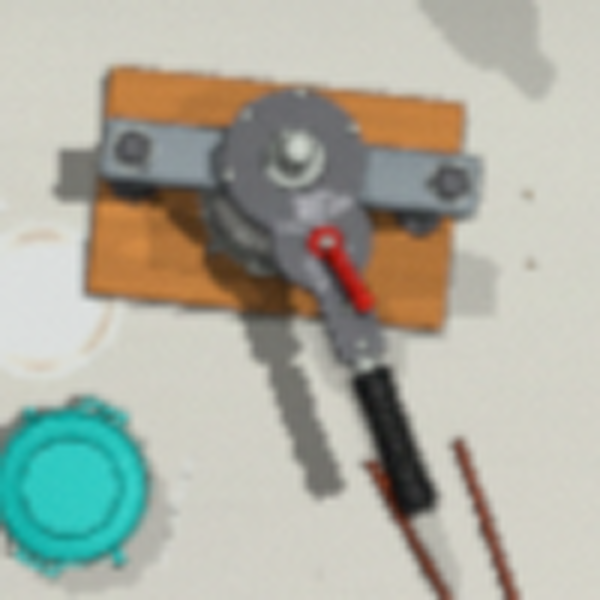

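View pics/scenec.png

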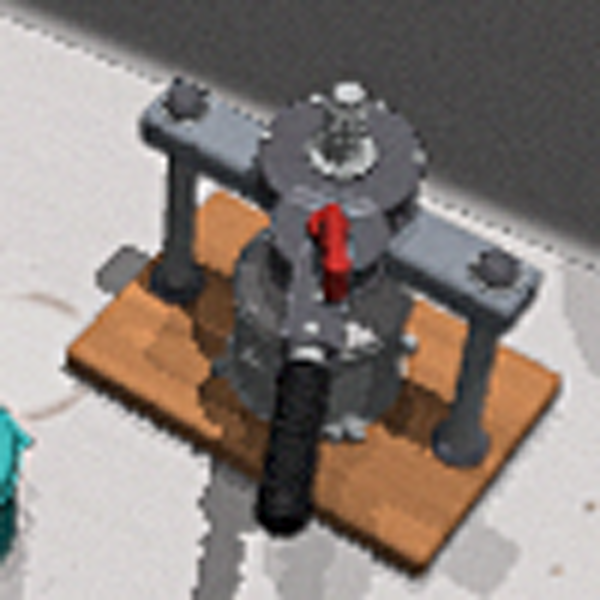

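```bash
cat > m1.py <<'E'
from h import *
c=lambda u,v:(300+(u+.5)/6-.5,150+(v+.5)/6-.5)
n1=onz("top",c(132,148),.166);n2=onz("top",c(452,180),.166)
mid=(n1+n2)/2;d=n2-n1;print("nuts",n1,n2,mid,np.linalg.norm(d),"yaw",np.degrees(np.arctan2(-d[0],-(-d[1])*-1)))
print("spindle top",onz("top",c(300,148),.21), "hub wheel",onz("top",c(298,155),.19))
for p in ((372,372),(398,440),(420,505)):print("grip",onz("top",c(*p),.175))
for p,z in (((325,240),.203),((347,272),.2),((365,303),.2)):print("lever",onz("top",c(*p),z))
# board corners top z=.022
b=[onz("top",c(*p),.022) for p in ((110,70),(465,103),(443,330),(88,295))];print(np.round(b,4),np.mean(b,0))
s=lambda u,v:(300+(u+.5)/6-.5,165+(v+.5)/6-.5)
print("scene nuts",onz("scene",s(187,97),.166),onz("scene",s(498,265),.166), "grip",onz("scene",s(303,375),.175),onz("scene",s(285,505),.175))
b=[onz("scene",s(*p),.022) for p in ((68,357),(417,567),(562,376),(216,192))];print(np.round(b,4),np.mean(b,0))
# reach
E
python3 m1.py
```

```text
nuts [0.58903225 0.10486691 0.166     ] [ 0.57275029 -0.06575957  0.166     ] [0.58089127 0.01955367 0.166     ] 0.17140157396642727 yaw 5.450920249943157
spindle top [0.58290983 0.01817527 0.21      ] hub wheel [0.58221544 0.01782373 0.19      ]
grip [ 0.46960474 -0.02216891  0.175     ]
grip [ 0.434048   -0.03569701  0.175     ]
grip [ 0.40023635 -0.04706464  0.175     ]
lever [0.53616632 0.00475749 0.203     ]
lever [ 0.51994794 -0.00682688  0.2       ]
lever [ 0.50395252 -0.01607885  0.2       ]
[[ 0.6579  0.1194  0.022 ]
 [ 0.6389 -0.0936  0.022 ]
 [ 0.5024 -0.0799  0.022 ]
 [ 0.5219  0.1314  0.022 ]] [0.58028868 0.01932397 0.022     ]
scene nuts [0.5836317  0.10222823 0.166     ] [ 0.56563932 -0.06702007  0.166     ] grip [ 0.46044058 -0.02306852  0.175     ] [ 0.39867164 -0.04708227  0.175     ]
[[ 0.5158  0.1276  0.022 ]
 [ 0.4945 -0.0789  0.022 ]
 [ 0.6343 -0.0931  0.022 ]
 [ 0.652   0.1171  0.022 ]] [0.57417307 0.0181356  0.022     ]
```

```bash
cat >> h.py <<'E'
def pose():
    s=bot.get_state();R=cv2.Rodrigues(np.array(s["eef_rot"]))[0]
    return s,np.array(s["ee_pos"]),R,np.arctan2(R[1,0],R[0,0])
def share(wps,cmd=None):
    """wps: (x,y,z,yaw rad or None) -> offset shares, turn shares. yaw = world yaw of tool x"""
    s,p,R,yaw=pose()
    if cmd is not None: p=np.array(cmd[:3])
    off=[];trn=[]
    for w in wps:
        off.append([round(float(v),2) if 0 else round(float(v),3) for v in R.T@(np.array(w[:3])-p)/.25])
        d=0 if w[3] is None else (w[3]-yaw+np.pi)%(2*np.pi)-np.pi
        trn.append(round(float(-d/(np.pi/4)),3))
    print("offset",off);print("turn",trn);print("maxabs",np.abs(off).max(),np.abs(trn).max())
E
cat > p1.py <<'E'
from h import *
import sys
s,p,R,yaw=pose();print(p,yaw)
a0,a1,r0,r1,n,z,y=map(float,sys.argv[1:8])
w=[]
for k in range(1,int(n)+1):
    f=k/n;a=np.radians(a0+f*(a1-a0));r=r0+f*(r1-r0);w.append((r*np.cos(a),r*np.sin(a),z,y))
share(w)
E
python3 p1.py 76.6 57 .625 .60 4 .29 3.5
```

```text
[0.1453177  0.60766389 0.23078314] 2.90679643545797
offset [[-0.209, -0.033, -0.237], [-0.415, -0.085, -0.237], [-0.613, -0.153, -0.237], [-0.803, -0.238, -0.237]]
turn [-0.755, -0.755, -0.755, -0.755]
maxabs 0.803 0.755
```

Emit:
servo_tool([
  [0,0,-0.24],
  [-0.21,-0.03,-0.24],
  [-0.41,-0.085,-0.24],
  [-0.61,-0.15,-0.24],
  [-0.8,-0.24,-0.24],
  [-0.8,-0.24,-0.24],
], grip=[0,0,0,0,0,0], turn=[-0.2,-0.4,-0.6,-0.755,-0.755,-0.755])

```text
time_s: 0.85
ee_pos: [0.3283, 0.501, 0.291]
eef_rot: [0.553, -3.092, 0.001]
contact_force: [0.2, -0.1, 0.1]
width: 0.0003
```

```bash
python3 p1.py 57 34 .60 .57 5 .29 3.5
```

```text
[0.32833736 0.50102477 0.29099512] -2.7873886036276208
offset [[-0.086, -0.161, 0.004], [-0.159, -0.338, 0.004], [-0.218, -0.518, 0.004], [-0.26, -0.701, 0.004], [-0.288, -0.884, 0.004]]
turn [-0.005, -0.005, -0.005, -0.005, -0.005]
maxabs 0.884 0.005
```

Emit:
servo_tool([
  [-0.085,-0.16,0],
  [-0.16,-0.34,0],
  [-0.22,-0.52,0],
  [-0.26,-0.7,0],
  [-0.29,-0.88,0],
  [-0.29,-0.88,0],
], grip=[0,0,0,0,0,0], turn=[0,0,0,0,0,0])

```text
time_s: 1.6
ee_pos: [0.4718, 0.3209, 0.2911]
eef_rot: [0.555, -3.092, 0.0]
contact_force: [-0.2, -0.2, 0.2]
width: 0.0001
```

```bash
python3 p1.py 34 10 .57 .54 5 .29 3.5
```

```text
[0.47176793 0.32089122 0.2911158 ] -2.7861224958154582
offset [[-0.013, -0.2, 0.004], [-0.011, -0.39, 0.004], [0.008, -0.576, 0.005], [0.042, -0.758, 0.005], [0.091, -0.935, 0.005]]
turn [-0.004, -0.004, -0.004, -0.004, -0.004]
maxabs 0.935 0.004
```

Emit:
servo_tool([
  [-0.01,-0.2,0],
  [-0.01,-0.39,0],
  [0.01,-0.575,0],
  [0.04,-0.76,0],
  [0.09,-0.935,0],
  [0.09,-0.935,0],
], grip=[0,0,0,0,0,0], turn=[0,0,0,0,0,0])

```text
time_s: 2.35
ee_pos: [0.5319, 0.0946, 0.2912]
eef_rot: [0.556, -3.092, -0.0]
contact_force: [0.8, -0.4, 0.0]
width: 0.0001
```

Run:
```python
from h import *
print(pose()[1])
share([(.523,.05,.29,3.5),(.52,.0,.29,3.5),(.516,-.045,.27,3.5),(.516,-.056,.22,3.5),(.516,-.056,.22,3.5)])
```

```text
[0.53189086 0.09456935 0.29119733]
offset [[0.095, -0.155, 0.005], [0.176, -0.338, 0.005], [0.254, -0.501, 0.085], [0.269, -0.542, 0.285], [0.269, -0.542, 0.285]]
turn [-0.003, -0.003, -0.003, -0.003, -0.003]
maxabs 0.542 0.003
```

Emit:
servo_tool([
  [0.095,-0.155,0],
  [0.175,-0.34,0],
  [0.255,-0.5,0.08],
  [0.27,-0.54,0.28],
  [0.27,-0.54,0.28],
  [0.27,-0.54,0.28],
], grip=[0,0,0,0,0,0], turn=[0,0,0,0,0,0])

```text
time_s: 3.1
ee_pos: [0.5167, -0.0532, 0.2226]
eef_rot: [-0.562, 3.09, -0.0]
contact_force: [0.6, -0.7, -0.2]
width: -0.0001
```

Run:
```python
from h import *
print(pose()[1:2])
snap("scene","1",(280,130,100,100));snap("top","1",(300,150,100,100))
```

```text
(array([ 0.51672384, -0.05321205,  0.2225921 ]),)
```

View pics/scene1.png

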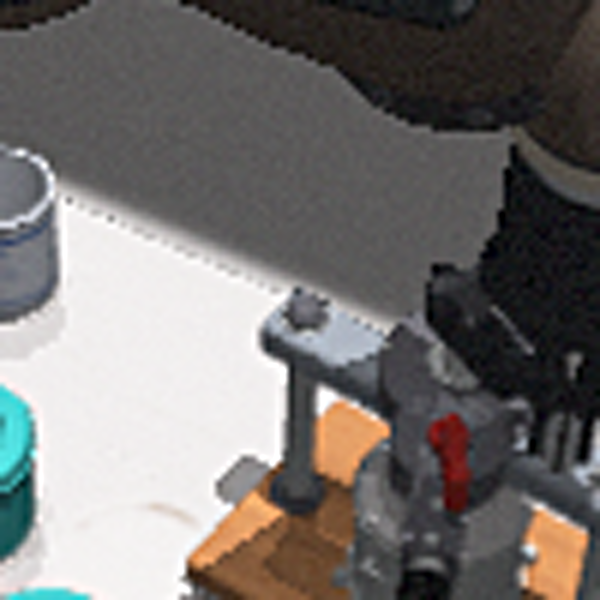

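View pics/top1.png

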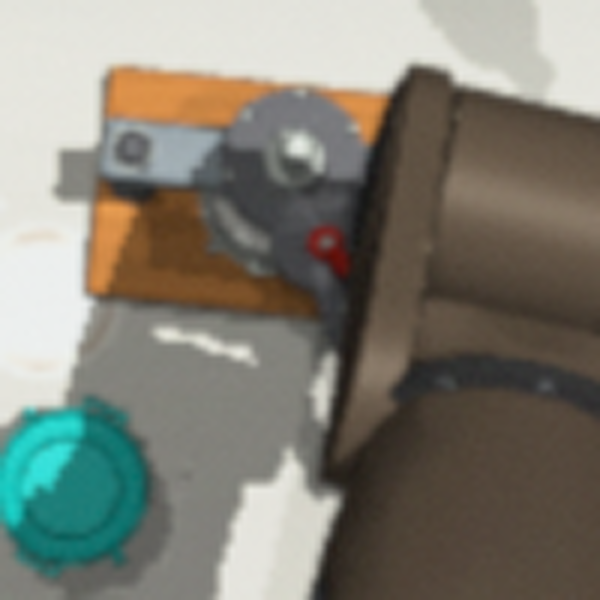

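Emit:
servo_tool([
  [0,0,0.07],
  [0,0,0.13],
  [0,0,0.13],
  [0,0.03,0.13],
  [0,0.05,0.13],
], grip=[0,0,0,0,0], turn=[0,0,0,0,0])

```text
time_s: 3.82
ee_pos: [0.5115, -0.0423, 0.1893]
eef_rot: [-0.56, 3.091, -0.0]
contact_force: [0.2, 0.9, -0.8]
width: 0.0
```

Emit:
servo_tool([
  [0,0.015,0],
  [0,0.03,0],
  [0,0.04,0],
  [0,0.05,0],
  [0,0.05,0],
], grip=[0,0,0,0,0], turn=[0,0,0,0,0])

```text
time_s: 4.45
ee_pos: [0.5072, -0.031, 0.1888]
eef_rot: [-0.56, 3.091, 0.0]
contact_force: [-0.9, -1.9, -0.5]
width: 0.0001
```

Emit:
servo_tool([
  [0,0.01,0],
  [0,0.02,0],
  [0,0.03,0],
  [0,0.03,0],
], grip=[0,0,0,0], turn=[0,0,0,0])

```text
time_s: 4.95
ee_pos: [0.5045, -0.0238, 0.1888]
eef_rot: [-0.56, 3.091, 0.0]
contact_force: [0.7, -0.2, -0.7]
width: 0.0
```

Run:
```python
from h import *
print(pose()[1:2])
snap("scene","2",(300,165,100,100))
```

```text
(array([ 0.50449815, -0.02382606,  0.18877229]),)
```

View pics/scene2.png

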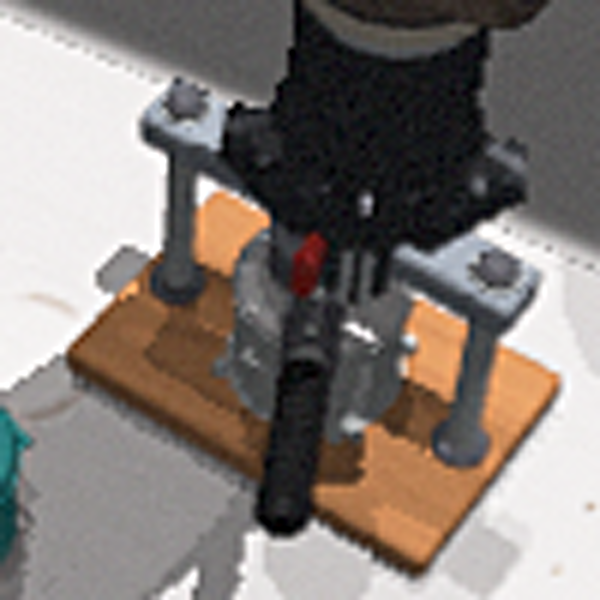

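Emit:
servo_tool([
  [0,-0.06,0],
  [0,-0.06,-0.15],
  [0.0,-0.06,-0.28],
  [0.2,-0.2,-0.28],
  [0.2,-0.4,-0.28],
  [0.2,-0.4,-0.28],
], grip=[0,0,0.5,0.5,0.5,0.5], turn=[0,0,0,0,0,0])

```text
time_s: 5.75
ee_pos: [0.4935, -0.1387, 0.2588]
eef_rot: [-0.554, 3.092, -0.001]
contact_force: [0.3, 0.7, -0.3]
width: 0.043
```

Run:
```python
from h import *
print(pose()[1:2])
snap("scene","3",(300,165,100,100));snap("top","3",(300,150,100,100))
```

```text
(array([ 0.49348046, -0.13868508,  0.25882451]),)
```

View pics/scene3.png

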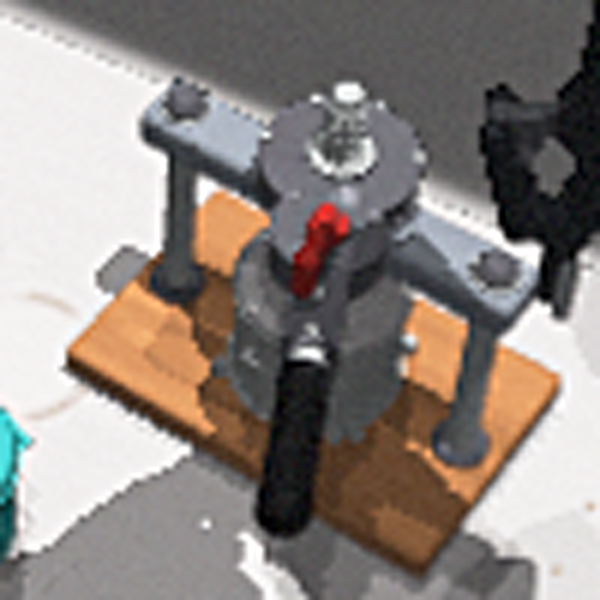

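View pics/top3.png

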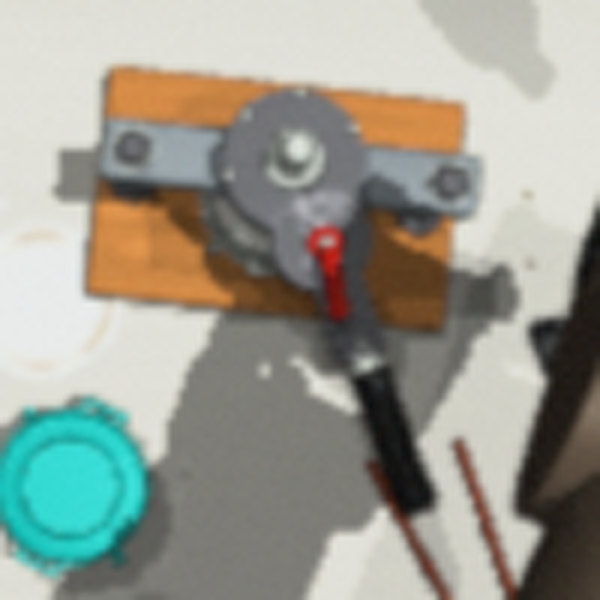

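The lever now leans clockwise of the handle: its tip is at top-crop (340,312), against about (348,312) for the handle line. So it's set to tighten, and next I'll straddle the grip.

```bash
cat > arc.py <<'E'
from h import *
import sys
C=np.array([.579,.019]);
def wp(th,r=.136,z=.148,t=0):  # th: world direction angle deg of the handle; t tangential clockwise shift
    a=np.radians(th);d=np.array([np.cos(a),np.sin(a)]);tt=np.array([d[1],-d[0]])
    q=C+r*d+t*tt;return (q[0],q[1],z,a)
def where():
    s,p,R,yaw=pose();v=p[:2]-C;print("t",s["time_s"],"pos",p.round(4),"r",np.hypot(*v).round(4),"th",(np.degrees(np.arctan2(v[1],v[0]))%360).round(1),"yaw",(np.degrees(yaw)%360).round(1),"q",np.round(s["q"],2))
E
python3 - <<'E'
from arc import *
where()
share([wp(200.5,z=.26)]*3+[wp(200.5,z=.2),wp(200.5)])
E
```

```text
t 5.85 pos [ 0.4927 -0.1361  0.2585] r 0.1775 th 240.9 yaw 200.4 q [-0.4   0.3   1.8   0.    1.05 -2.33]
offset [[0.004, 0.46, -0.006], [0.004, 0.46, -0.006], [0.004, 0.46, -0.006], [0.004, 0.46, 0.234], [0.004, 0.46, 0.442]]
turn [-0.001, -0.001, -0.001, -0.001, -0.001]
maxabs 0.46 0.001
```

Emit:
servo_tool([
  [0,0.23,0],
  [0,0.46,0],
  [0,0.46,0.12],
  [0,0.46,0.12],
], grip=[0.5,0.5,0.5,0.5], turn=[0,0,0,0])

```text
time_s: 6.35
ee_pos: [0.4516, -0.0265, 0.2279]
eef_rot: [0.562, -3.088, -0.002]
contact_force: [-0.5, -0.1, 1.4]
width: 0.0424
```

Run:
```python
from arc import *
where()
snap("scene","4",(300,165,100,100))
share([wp(200.5)])
```

```text
t 6.35 pos [ 0.4516 -0.0265  0.2279] r 0.1353 th 199.7 yaw 200.6 q [-0.2   0.25  1.97  0.    0.93 -2.14]
offset [[0.004, -0.005, 0.323]]
turn [0.002]
maxabs 0.323 0.002
```

View pics/scene4.png

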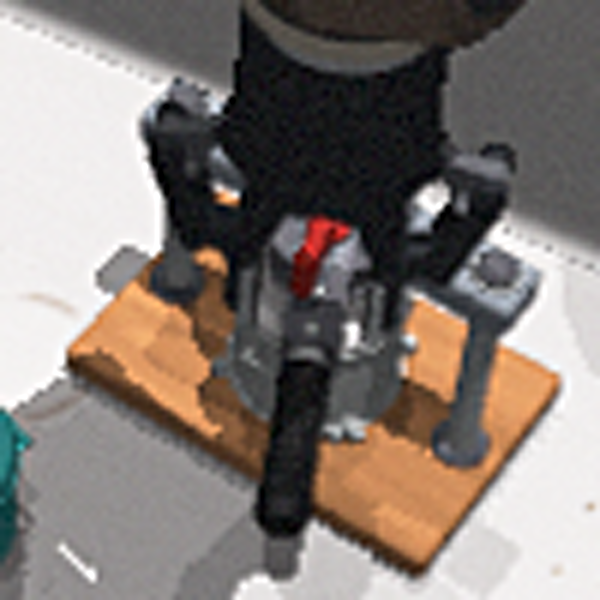

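Emit:
servo_tool([
  [0,0,0.1],
  [0,0,0.15],
  [0,0,0.2],
  [0,0,0.2],
], grip=[0.5,0.5,0.5,0.5], turn=[0,0,0,0])

```text
time_s: 6.9
ee_pos: [0.4524, -0.0277, 0.1784]
eef_rot: [0.559, -3.09, -0.001]
contact_force: [0.1, 0.1, -0.3]
width: 0.0424
```

Emit:
servo_tool([
  [0,0,0.06],
  [0,0,0.12],
  [0,0,0.12],
], grip=[0.5,0.5,0.5], turn=[0,0,0])

```text
time_s: 7.28
ee_pos: [0.4524, -0.0276, 0.1487]
eef_rot: [0.559, -3.09, -0.001]
contact_force: [-0.4, -0.1, 0.4]
width: 0.0429
```

Run:
```python
from arc import *
where()
snap("scene","5",(300,165,100,100));snap("top","5",(300,150,100,100))
```

```text
t 7.275 pos [ 0.4524 -0.0276  0.1487] r 0.1349 th 200.2 yaw 200.5 q [-0.21  0.37  2.06  0.    0.71 -2.14]
```

View pics/scene5.png

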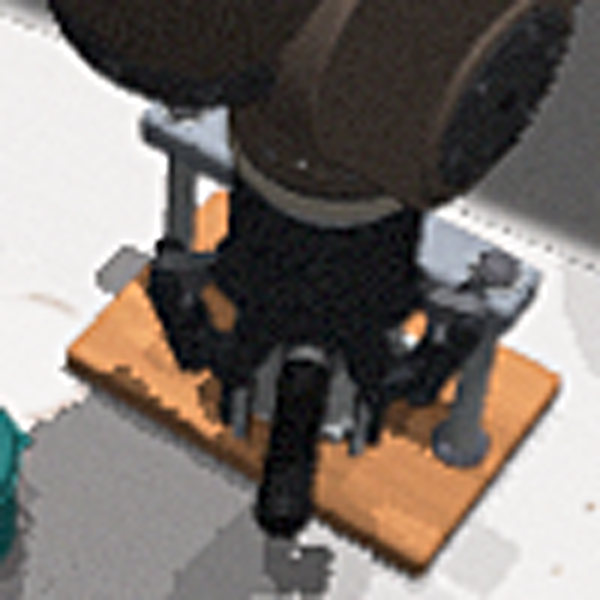

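Emit:
servo_tool([
  [-0.002,0.047,0],
  [-0.008,0.094,0],
  [-0.019,0.141,0],
  [-0.033,0.186,0],
  [-0.051,0.23,0],
  [-0.073,0.272,0],
  [-0.098,0.312,0],
  [-0.127,0.35,0],
  [-0.159,0.385,0],
], grip=[0.4,0.4,0.4,0.4,0.4,0.4,0.4,0.4,0.4], turn=[0.111,0.222,0.333,0.444,0.556,0.667,0.778,0.889,1])

```text
time_s: 8.5
ee_pos: [0.4563, 0.0766, 0.1497]
eef_rot: [0.67, 3.068, -0.0]
contact_force: [0.4, -4.1, 0.3]
width: 0.0345
```

```bash
cat >> arc.py <<'E'
def force():
    s,p,R,yaw=pose();F=np.array(s["contact_force"]);v=p[:2]-C;d=v/np.hypot(*v);t=np.array([d[1],-d[0]])
    print("F",F.round(2),"tang(resist cw)",(-F[:2]@t).round(2),"rad",(F[:2]@d).round(2),"tau",s["wrist_torque"],"width",s["width"])
E
python3 - <<'E'
from arc import *
where();force()
snap("scene","6",(300,165,100,100));
E
```

```text
t 8.5 pos [0.4563 0.0766 0.1497] r 0.1356 th 154.9 yaw 155.4 q [ 0.02  0.38  2.04 -0.    0.72 -1.12]
F [ 0.41 -4.11  0.34] tang(resist cw) 3.54 rad -2.11 tau [-0.68282766 -0.0500223   0.08934998] width 0.03452125915241509
```

View pics/scene6.png

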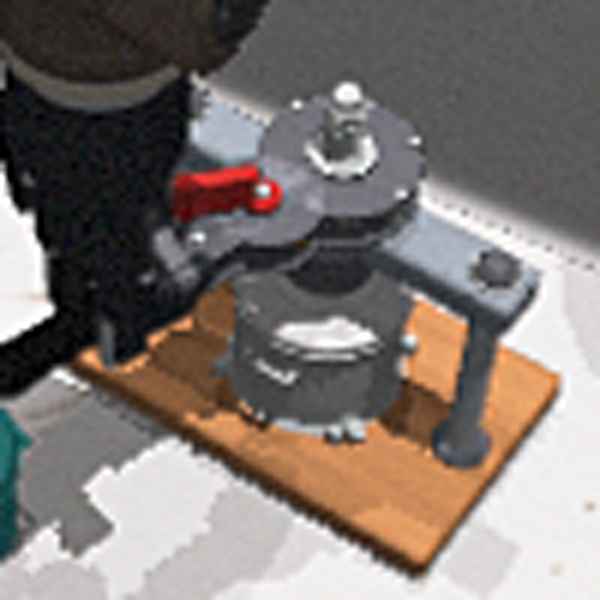

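Emit:
servo_tool([
  [-0.002,0.047,0],
  [-0.008,0.094,0],
  [-0.019,0.141,0],
  [-0.033,0.186,0],
], grip=[0.4,0.4,0.4,0.4], turn=[0.111,0.222,0.333,0.444])

```text
time_s: 9.05
ee_pos: [0.4826, 0.1153, 0.1495]
eef_rot: [-1.19, -2.907, 0.001]
contact_force: [-1.6, -4.0, 3.0]
width: 0.0344
```

Run:
```python
from arc import *
where();force()
```

```text
t 9.05 pos [0.4826 0.1153 0.1495] r 0.1363 th 135.0 yaw 135.5 q [ 0.1   0.42  1.96 -0.    0.76 -0.69]
F [-1.63 -4.04  3.  ] tang(resist cw) 4.01 rad -1.71 tau [-0.52922915  0.38521679  0.09781163] width 0.03436446336515185
```

Emit:
servo_tool([
  [-0.002,0.047,0],
  [-0.008,0.094,0],
  [-0.019,0.141,0],
  [-0.033,0.186,0],
], grip=[0.4,0.4,0.4,0.4], turn=[0.111,0.222,0.333,0.444])

```text
time_s: 9.55
ee_pos: [0.5208, 0.1429, 0.1494]
eef_rot: [-1.676, -2.656, 0.001]
contact_force: [-4.2, -0.6, 2.0]
width: 0.0339
```

Run:
```python
from arc import *
where();force()
```

```text
t 9.55 pos [0.5208 0.1429 0.1494] r 0.1369 th 115.2 yaw 115.5 q [ 0.15  0.47  1.86  0.    0.81 -0.3 ]
F [-4.15 -0.56  1.95] tang(resist cw) 4.0 rad 1.26 tau [-0.22152026  0.62579465  0.00971755] width 0.033930695639814615
```

Emit:
servo_tool([
  [-0.002,0.047,0],
  [-0.008,0.094,0],
  [-0.019,0.141,0],
  [-0.033,0.186,0],
], grip=[0.4,0.4,0.4,0.4], turn=[0.111,0.222,0.333,0.444])

```text
time_s: 10.05
ee_pos: [0.5663, 0.1556, 0.1494]
eef_rot: [-2.111, -2.325, 0.001]
contact_force: [-4.1, 1.4, 0.9]
width: 0.0345
```

Run:
```python
from arc import *
where();force()
```

```text
t 10.05 pos [0.5663 0.1556 0.1494] r 0.1372 th 95.3 yaw 95.5 q [0.16 0.53 1.74 0.   0.87 0.06]
F [-4.09  1.39  0.92] tang(resist cw) 3.95 rad 1.76 tau [ 0.24579755  0.70889912 -0.02991109] width 0.034532812961892694
```

Emit:
servo_tool([
  [-0.002,0.047,0],
  [-0.008,0.094,0],
  [-0.019,0.141,0],
  [-0.033,0.186,0],
], grip=[0.4,0.4,0.4,0.4], turn=[0.111,0.222,0.333,0.444])

```text
time_s: 10.55
ee_pos: [0.6135, 0.1521, 0.1494]
eef_rot: [-2.482, -1.923, 0.0]
contact_force: [-4.8, 4.2, 1.3]
width: 0.034
```

Run:
```python
from arc import *
where();force()
snap("scene","7",(280,130,100,100));
```

```text
t 10.55 pos [0.6135 0.1521 0.1494] r 0.1375 th 75.5 yaw 75.5 q [0.14 0.59 1.62 0.   0.93 0.39]
F [-4.75  4.23  1.28] tang(resist cw) 5.66 rad 2.9 tau [0.53175872 0.47640511 0.03723352] width 0.03402294000861961
```

View pics/scene7.png

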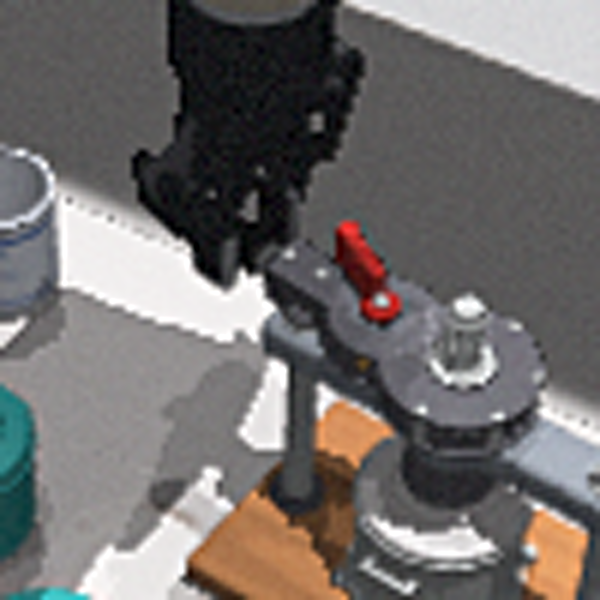

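Contact has begun, with about 5.3 N at the grip. I'll swing back for a fresh stroke, well away from the back ledge.

Emit:
servo_tool([
  [-0.002,-0.047,0],
  [-0.008,-0.094,0],
  [-0.019,-0.141,0],
  [-0.033,-0.186,0],
  [-0.051,-0.23,0],
  [-0.073,-0.272,0],
  [-0.098,-0.312,0],
  [-0.127,-0.35,0],
  [-0.159,-0.385,0],
], grip=[0.4,0.4,0.4,0.4,0.4,0.4,0.4,0.4,0.4], turn=[-0.111,-0.222,-0.333,-0.444,-0.556,-0.667,-0.778,-0.889,-1])

```text
time_s: 11.72
ee_pos: [0.511, 0.137, 0.1497]
eef_rot: [1.548, 2.731, 0.003]
contact_force: [3.6, -1.1, 0.3]
width: 0.0345
```

Run:
```python
from arc import *
where();force()
snap("scene","8",(280,130,100,100));
```

```text
t 11.725 pos [0.511  0.137  0.1497] r 0.1361 th 120.0 yaw 120.9 q [ 0.14  0.46  1.88  0.    0.8  -0.4 ]
F [ 3.61 -1.06  0.29] tang(resist cw) -2.6 rad -2.73 tau [-0.07564006 -0.4687247  -0.04228848] width 0.034473726148314135
```

Emit:
servo_tool([
  [-0.002,-0.047,0],
  [-0.008,-0.094,0],
  [-0.019,-0.141,0],
  [-0.033,-0.186,0],
], grip=[0.4,0.4,0.4,0.4], turn=[-0.111,-0.222,-0.333,-0.444])

```text
time_s: 12.28
ee_pos: [0.4753, 0.1063, 0.1495]
eef_rot: [1.054, 2.958, 0.002]
contact_force: [2.5, -0.1, 0.1]
width: 0.0339
```

Run:
```python
from arc import *
where();force()
```

```text
t 12.275 pos [0.4753 0.1063 0.1495] r 0.1355 th 139.9 yaw 140.8 q [ 0.08  0.41  1.98  0.    0.75 -0.8 ]
F [ 2.47 -0.07  0.14] tang(resist cw) -1.54 rad -1.93 tau [ 0.08205603 -0.41101331 -0.07719157] width 0.03392495022985752
```

View pics/scene8.png

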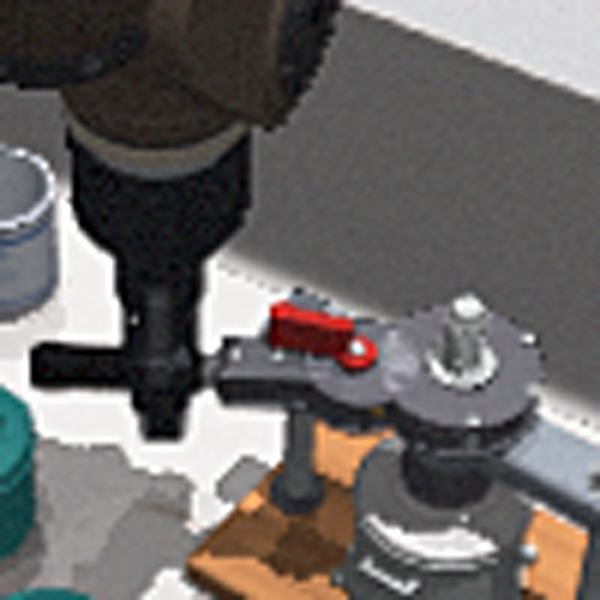

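Emit:
servo_tool([
  [-0.002,0.047,0],
  [-0.008,0.094,0],
  [-0.019,0.141,0],
  [-0.033,0.186,0],
], grip=[0.4,0.4,0.4,0.4], turn=[0.111,0.222,0.333,0.444])

```text
time_s: 12.78
ee_pos: [0.5108, 0.1373, 0.1493]
eef_rot: [-1.559, -2.727, 0.0]
contact_force: [-2.6, -2.3, 1.8]
width: 0.0344
```

Run:
```python
from arc import *
where();force()
```

```text
t 12.775 pos [0.5108 0.1373 0.1493] r 0.1365 th 120.0 yaw 120.5 q [ 0.14  0.46  1.88  0.    0.8  -0.39]
F [-2.62 -2.34  1.81] tang(resist cw) 3.44 rad -0.71 tau [-0.34285997  0.48327749  0.10819432] width 0.03443931607334266
```

Emit:
servo_tool([
  [-0.002,0.047,0],
  [-0.006,0.076,0],
], grip=[0.4,0.4], turn=[0.111,0.178])

```text
time_s: 13.02
ee_pos: [0.5276, 0.1456, 0.1492]
eef_rot: [-1.745, -2.612, 0.001]
contact_force: [-3.9, -0.2, 2.7]
width: 0.0342
```

Run:
```python
from arc import *
where();force()
```

```text
t 13.025 pos [0.5276 0.1456 0.1492] r 0.1366 th 112.1 yaw 112.5 q [ 0.15  0.48  1.84  0.    0.82 -0.24]
F [-3.9  -0.23  2.66] tang(resist cw) 3.7 rad 1.25 tau [0.00947355 0.70528586 0.02706357] width 0.0341504850729378
```

Emit:
servo_tool([
  [-0.002,0.047,0],
  [-0.006,0.076,0],
], grip=[0.4,0.4], turn=[0.111,0.178])

```text
time_s: 13.28
ee_pos: [0.5456, 0.1516, 0.1492]
eef_rot: [-1.923, -2.483, 0.001]
contact_force: [-4.1, 1.2, 1.1]
width: 0.0341
```

Run:
```python
from arc import *
where();force()
```

```text
t 13.275 pos [0.5456 0.1516 0.1492] r 0.1368 th 104.1 yaw 104.5 q [ 0.15  0.51  1.79  0.    0.84 -0.1 ]
F [-4.08  1.16  1.13] tang(resist cw) 3.67 rad 2.13 tau [0.13065259 0.77289731 0.0112842 ] width 0.034058904781227604
```

Emit:
servo_tool([
  [-0.002,0.047,0],
  [-0.006,0.076,0],
], grip=[0.4,0.4], turn=[0.111,0.178])

```text
time_s: 13.52
ee_pos: [0.5644, 0.155, 0.1491]
eef_rot: [-2.091, -2.343, 0.001]
contact_force: [-5.3, 1.7, 2.2]
width: 0.0341
```

Run:
```python
from arc import *
where();force()
```

```text
t 13.525 pos [0.5644 0.155  0.1491] r 0.1368 th 96.1 yaw 96.5 q [0.16 0.53 1.74 0.   0.87 0.04]
F [-5.26  1.71  2.2 ] tang(resist cw) 5.05 rad 2.26 tau [0.38377326 0.67844815 0.00533803] width 0.03411347301974849
```

Emit:
servo_tool([
  [-0.002,0.047,0],
  [-0.006,0.076,0],
], grip=[0.4,0.4], turn=[0.111,0.178])

```text
time_s: 13.78
ee_pos: [0.5834, 0.1558, 0.149]
eef_rot: [-2.25, -2.191, 0.001]
contact_force: [-3.5, 2.1, 0.2]
width: 0.0343
```

Run:
```python
from arc import *
where();force()
```

```text
t 13.775 pos [0.5834 0.1558 0.149 ] r 0.1368 th 88.1 yaw 88.5 q [0.15 0.55 1.7  0.   0.89 0.18]
F [-3.53  2.11  0.25] tang(resist cw) 3.6 rad 1.99 tau [0.49306102 0.62525091 0.03453319] width 0.03430518032848937
```

Emit:
servo_tool([
  [-0.002,0.047,0],
  [-0.006,0.076,0],
], grip=[0.4,0.4], turn=[0.111,0.178])

```text
time_s: 14.02
ee_pos: [0.6025, 0.1538, 0.1491]
eef_rot: [-2.397, -2.028, 0.001]
contact_force: [-4.2, 4.4, 0.3]
width: 0.0338
```

Run:
```python
from arc import *
where();force()
```

```text
t 14.025 pos [0.6025 0.1538 0.1491] r 0.1369 th 80.1 yaw 80.5 q [0.14 0.58 1.65 0.   0.92 0.31]
F [-4.2   4.45  0.31] tang(resist cw) 4.9 rad 3.66 tau [ 0.59455966  0.60035223 -0.04713067] width 0.033827398244921945
```

Emit:
servo_tool([
  [-0.002,-0.047,0],
  [-0.008,-0.094,0],
  [-0.019,-0.141,0],
  [-0.033,-0.186,0],
  [-0.051,-0.23,0],
  [-0.073,-0.272,0],
  [-0.098,-0.312,0],
  [-0.127,-0.35,0],
  [-0.159,-0.385,0],
], grip=[0.4,0.4,0.4,0.4,0.4,0.4,0.4,0.4,0.4], turn=[-0.111,-0.222,-0.333,-0.444,-0.556,-0.667,-0.778,-0.889,-1])

```text
time_s: 15.15
ee_pos: [0.5017, 0.1299, 0.1495]
eef_rot: [1.432, 2.795, 0.002]
contact_force: [2.6, -0.4, -0.8]
width: 0.0342
```

Emit:
servo_tool([
  [-0.002,-0.047,0],
  [-0.008,-0.094,0],
  [-0.019,-0.141,0],
  [-0.033,-0.186,0],
  [-0.051,-0.23,0],
  [-0.073,-0.272,0],
  [-0.098,-0.312,0],
  [-0.127,-0.35,0],
  [-0.159,-0.385,0],
], grip=[0.4,0.4,0.4,0.4,0.4,0.4,0.4,0.4,0.4], turn=[-0.111,-0.222,-0.333,-0.444,-0.556,-0.667,-0.778,-0.889,-1])

```text
time_s: 16.27
ee_pos: [0.4467, 0.0414, 0.1495]
eef_rot: [0.253, 3.129, 0.001]
contact_force: [2.4, 1.3, -0.3]
width: 0.0339
```

Run:
```python
from arc import *
where();force()
snap("scene","9",(290,150,100,100));
share([wp(186)])
```

```text
t 16.275 pos [0.4467 0.0414 0.1495] r 0.1342 th 170.4 yaw 170.7 q [-0.06  0.36  2.07  0.    0.71 -1.46]
F [ 2.42  1.28 -0.28] tang(resist cw) -1.67 rad -2.17 tau [ 0.28474709 -0.37876007 -0.05761122] width 0.03392824154332404
offset [[-0.012, -0.143, 0.006]]
turn [-0.334]
maxabs 0.143 0.334
```

View pics/scene9.png

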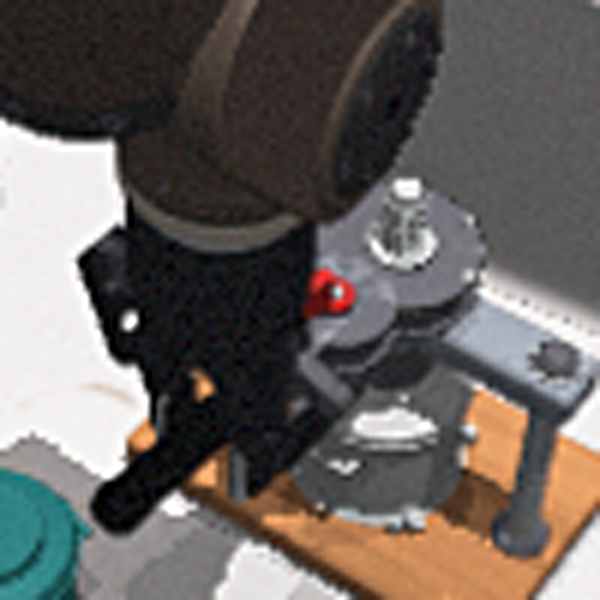

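Emit:
servo_tool([
  [-0.002,0.047,0],
  [-0.008,0.094,0],
  [-0.019,0.141,0],
  [-0.033,0.186,0],
  [-0.051,0.23,0],
], grip=[0.4,0.4,0.4,0.4,0.4], turn=[0.111,0.222,0.333,0.444,0.556])

```text
time_s: 16.95
ee_pos: [0.4679, 0.0966, 0.1492]
eef_rot: [-0.936, -2.998, 0.001]
contact_force: [-0.7, -4.1, 1.7]
width: 0.0342
```

Run:
```python
from arc import *
where();force()
```

```text
t 16.95 pos [0.4679 0.0966 0.1492] r 0.1355 th 145.1 yaw 145.3 q [ 0.07  0.4   2.   -0.    0.74 -0.9 ]
F [-0.67 -4.14  1.68] tang(resist cw) 3.78 rad -1.82 tau [-0.57234945  0.26486144  0.02223056] width 0.03417414819809681
```

Emit:
servo_tool([
  [-0.002,0.047,0],
  [-0.008,0.094,0],
], grip=[0.4,0.4], turn=[0.111,0.222])

```text
time_s: 17.2
ee_pos: [0.4826, 0.1148, 0.1491]
eef_rot: [-1.193, -2.905, 0.001]
contact_force: [-3.8, -4.3, 2.5]
width: 0.0344
```

Run:
```python
from arc import *
where();force()
```

```text
t 17.2 pos [0.4826 0.1148 0.1491] r 0.1359 th 135.2 yaw 135.3 q [ 0.1   0.42  1.96 -0.    0.76 -0.69]
F [-3.8  -4.33  2.54] tang(resist cw) 5.75 rad -0.36 tau [-0.52331062  0.43568282  0.08037462] width 0.034398162866437376
```

Emit:
servo_tool([
  [-0.002,0.047,0],
  [-0.008,0.094,0],
], grip=[0.4,0.4], turn=[0.111,0.222])

```text
time_s: 17.45
ee_pos: [0.5003, 0.1302, 0.1491]
eef_rot: [-1.441, -2.79, 0.002]
contact_force: [-3.5, -2.9, 3.3]
width: 0.0342
```

Run:
```python
from arc import *
where();force()
```

```text
t 17.45 pos [0.5003 0.1302 0.1491] r 0.1362 th 125.3 yaw 125.3 q [ 0.13  0.45  1.91 -0.    0.79 -0.49]
F [-3.49 -2.9   3.25] tang(resist cw) 4.52 rad -0.35 tau [-0.49438757  0.69776226  0.0174218 ] width 0.034229294906474104
```

Emit:
servo_tool([
  [-0.001,0.028,0],
  [-0.003,0.057,0],
], grip=[0.4,0.4], turn=[0.067,0.133])

```text
time_s: 17.7
ee_pos: [0.5121, 0.1378, 0.149]
eef_rot: [-1.584, -2.711, 0.002]
contact_force: [-5.5, -2.3, 2.9]
width: 0.0341
```

```bash
cat >> arc.py <<'E'
def tr():
    s,p,R,yaw=pose();v=p[:2]-C;d=v/np.hypot(*v);print("tau_rad",(np.array(s["wrist_torque"])[:2]@d).round(3),"->N",(np.array(s["wrist_torque"])[:2]@d/.16).round(2))
E
python3 - <<'E'
from arc import *
where();force();tr()
E
```

```text
t 17.7 pos [0.5121 0.1378 0.149 ] r 0.1363 th 119.4 yaw 119.4 q [ 0.14  0.46  1.88 -0.    0.8  -0.38]
F [-5.45 -2.34  2.94] tang(resist cw) 5.9 rad 0.64 tau [-0.33091233  0.8773793   0.02760276] width 0.034147877424850225
tau_rad 0.927 ->N 5.79
```

Emit:
servo_tool([
  [-0.001,0.028,0],
  [-0.003,0.057,0],
], grip=[0.4,0.4], turn=[0.067,0.133])

```text
time_s: 17.95
ee_pos: [0.5246, 0.1442, 0.149]
eef_rot: [-1.723, -2.625, 0.003]
contact_force: [-6.3, -1.0, 3.2]
width: 0.034
```

Run:
```python
from arc import *
where();force();tr()
```

```text
t 17.95 pos [0.5246 0.1442 0.149 ] r 0.1365 th 113.5 yaw 113.4 q [ 0.15  0.48  1.85  0.    0.82 -0.26]
F [-6.34 -0.98  3.18] tang(resist cw) 6.21 rad 1.63 tau [-0.11014967  1.06239937  0.00538774] width 0.03396379127127688
tau_rad 1.018 ->N 6.36
```

Emit:
servo_tool([
  [-0.001,0.028,0],
  [-0.003,0.057,0],
], grip=[0.4,0.4], turn=[0.067,0.133])

```text
time_s: 18.2
ee_pos: [0.5378, 0.1493, 0.149]
eef_rot: [-1.857, -2.531, 0.003]
contact_force: [-7.7, -0.8, 3.8]
width: 0.0343
```

Run:
```python
from arc import *
where();force();tr()
```

```text
t 18.2 pos [0.5378 0.1493 0.149 ] r 0.1366 th 107.5 yaw 107.5 q [ 0.15  0.5   1.81  0.    0.84 -0.15]
F [-7.72 -0.8   3.75] tang(resist cw) 7.6 rad 1.57 tau [-0.05417234  1.2343892   0.02803016] width 0.03427416128630999
tau_rad 1.193 ->N 7.46
```

Emit:
servo_tool([
  [-0.001,0.028,0],
  [-0.003,0.057,0],
], grip=[0.4,0.4], turn=[0.067,0.133])

```text
time_s: 18.45
ee_pos: [0.5514, 0.1531, 0.149]
eef_rot: [-1.987, -2.43, 0.004]
contact_force: [-8.3, 1.3, 3.6]
width: 0.0343
```

Run:
```python
from arc import *
where();force();tr()
```

```text
t 18.45 pos [0.5514 0.1531 0.149 ] r 0.1369 th 101.6 yaw 101.5 q [ 0.16  0.51  1.78  0.    0.85 -0.05]
F [-8.27  1.27  3.65] tang(resist cw) 7.84 rad 2.9 tau [2.49969382e-01 1.32974524e+00 2.93373729e-04] width 0.03434606690696511
tau_rad 1.252 ->N 7.83
```

Emit:
servo_tool([
  [-0.001,0.028,0],
  [-0.003,0.057,0],
], grip=[0.4,0.4], turn=[0.067,0.133])

```text
time_s: 18.7
ee_pos: [0.5654, 0.1554, 0.149]
eef_rot: [-2.111, -2.323, 0.004]
contact_force: [-9.0, 3.0, 5.0]
width: 0.034
```

Run:
```python
from arc import *
where();force();tr()
```

```text
t 18.7 pos [0.5654 0.1554 0.149 ] r 0.1371 th 95.7 yaw 95.5 q [0.16 0.53 1.74 0.   0.87 0.06]
F [-8.97  3.    4.97] tang(resist cw) 8.63 rad 3.87 tau [0.42412267 1.51359513 0.01896325] width 0.0340291675203931
tau_rad 1.464 ->N 9.15
```

Emit:
servo_tool([
  [-0.001,0.028,0],
  [-0.003,0.057,0],
], grip=[0.4,0.4], turn=[0.067,0.133])

```text
time_s: 18.95
ee_pos: [0.5796, 0.1563, 0.149]
eef_rot: [-2.229, -2.209, 0.004]
contact_force: [-9.9, 4.3, 5.1]
width: 0.0339
```

Run:
```python
from arc import *
where();force();tr()
```

```text
t 18.95 pos [0.5796 0.1563 0.149 ] r 0.1373 th 89.8 yaw 89.5 q [0.15 0.55 1.71 0.   0.89 0.16]
F [-9.94  4.27  5.07] tang(resist cw) 9.95 rad 4.23 tau [0.76195119 1.63422082 0.02400325] width 0.03392060361856078
tau_rad 1.637 ->N 10.23
```

Emit:
servo_tool([
  [-0.001,0.028,0],
  [-0.003,0.057,0],
], grip=[0.4,0.4], turn=[0.067,0.133])

```text
time_s: 19.2
ee_pos: [0.5938, 0.1556, 0.1489]
eef_rot: [-2.341, -2.09, 0.004]
contact_force: [-9.4, 6.1, 3.7]
width: 0.0343
```

Run:
```python
from arc import *
where();force();tr()
```

```text
t 19.2 pos [0.5938 0.1556 0.1489] r 0.1374 th 83.8 yaw 83.5 q [0.15 0.57 1.67 0.   0.91 0.26]
F [-9.37  6.08  3.71] tang(resist cw) 9.97 rad 5.04 tau [0.94173985 1.6849787  0.05734368] width 0.03429578325410092
tau_rad 1.776 ->N 11.1
```

Run:
```python
from arc import *
where();force();tr()
snap("scene","10",(280,130,133,100));snap("top","10",(260,120,133,100))
a=cv2.imread("pics/scene0.png").astype(int);b=cv2.imread("pics/scene10_raw.png").astype(int)
x=np.hstack([cv2.imread("pics/scene0.png")[140:270,300:400],cv2.imread("pics/scene10_raw.png")[140:270,300:400]])
cv2.imwrite("pics/cmp10.png",cv2.resize(x,None,fx=4,fy=4,interpolation=2))
```

```text
t 19.2 pos [0.5938 0.1556 0.1489] r 0.1374 th 83.8 yaw 83.5 q [0.15 0.57 1.67 0.   0.91 0.26]
F [-9.37  6.08  3.71] tang(resist cw) 9.97 rad 5.04 tau [0.94173985 1.6849787  0.05734368] width 0.03429578325410092
tau_rad 1.776 ->N 11.1
```

View pics/cmp10.png

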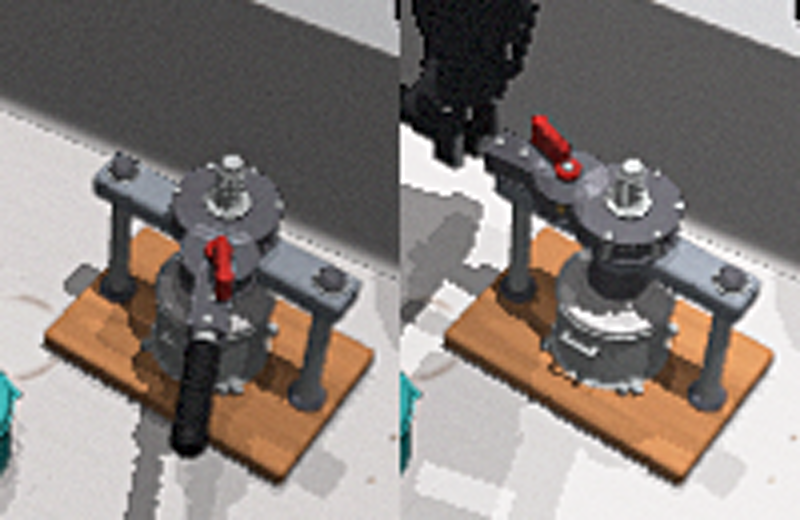

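View pics/top10.png

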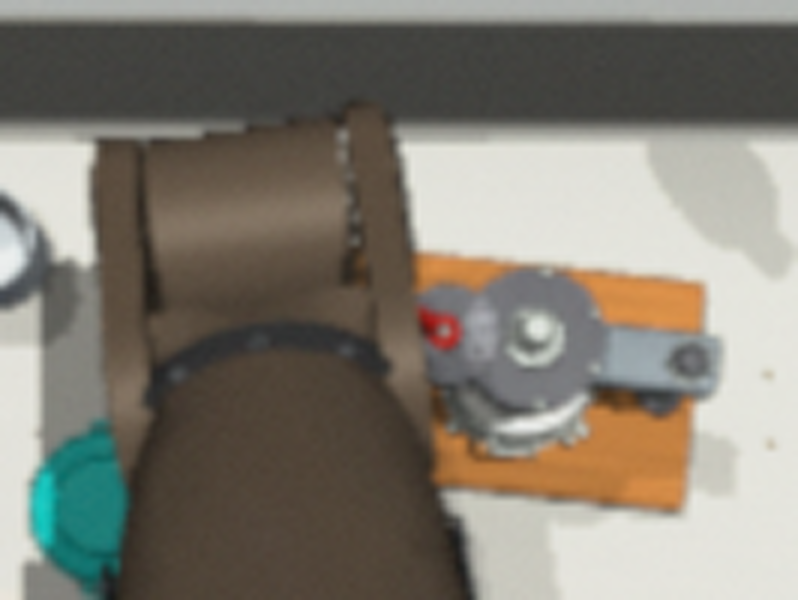

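```bash
cat >> arc.py <<'E'
def pull():
    s,p,R,yaw=pose();F=np.array(s["contact_force"]);v=p[:2]-C
    T=v[0]*F[1]-v[1]*F[0]+s["wrist_torque"][2];d=v/np.hypot(*v)
    th=np.degrees(np.arctan2(v[1],v[0]))
    print("t",s["time_s"],"th",th.round(1),"pull F",(T/.146).round(2),"pull tau",(np.array(s["wrist_torque"])[:2]@d/.167*.137/.146).round(2),"F",F.round(1))
E
echo
```

Emit:
servo_tool([
  [-0.001,0.028,0],
], grip=[0.4], turn=[0.067])

```text
time_s: 19.42
ee_pos: [0.6005, 0.1546, 0.1489]
eef_rot: [-2.394, -2.029, 0.004]
contact_force: [-9.8, 6.0, 4.0]
width: 0.0341
```

```bash
python3 -c "
from arc import *
pull()"
```

```text
t 19.425 th 81.0 pull F 9.98 pull tau 9.73 F [-9.8  6.   4. ]
```

Emit:
servo_tool([
  [-0.001,0.028,0],
], grip=[0.4], turn=[0.067])

```text
time_s: 19.55
ee_pos: [0.6074, 0.1534, 0.1489]
eef_rot: [-2.447, -1.964, 0.004]
contact_force: [-9.8, 7.2, 3.9]
width: 0.0341
```

```bash
python3 -c "
from arc import *
pull()"
```

```text
t 19.55 th 78.1 pull F 10.71 pull tau 9.9 F [-9.8  7.2  3.9]
```

Emit:
servo_tool([
  [-0.001,0.028,0],
], grip=[0.4], turn=[0.067])

```text
time_s: 19.68
ee_pos: [0.6143, 0.1518, 0.1488]
eef_rot: [-2.498, -1.899, 0.004]
contact_force: [-10.2, 6.9, 3.5]
width: 0.0345
```

```bash
python3 -c "
from arc import *
pull()"
```

```text
t 19.675 th 75.1 pull F 11.02 pull tau 10.57 F [-10.2   6.9   3.5]
```

Emit:
servo_tool([
  [-0.001,0.02,0],
], grip=[0.4], turn=[0.047])

```text
time_s: 19.8
ee_pos: [0.6192, 0.1504, 0.1489]
eef_rot: [-2.533, -1.853, 0.003]
contact_force: [-8.3, 9.3, 3.0]
width: 0.0343
```

```bash
python3 -c "
from arc import *
pull()"
```

```text
t 19.8 th 73.0 pull F 10.33 pull tau 10.46 F [-8.3  9.3  3. ]
```

Emit:
servo_tool([
  [-0.002,-0.047,0],
  [-0.008,-0.094,0],
  [-0.019,-0.141,0],
  [-0.033,-0.186,0],
  [-0.051,-0.23,0],
  [-0.073,-0.272,0],
  [-0.098,-0.312,0],
  [-0.127,-0.35,0],
  [-0.159,-0.385,0],
], grip=[0.4,0.4,0.4,0.4,0.4,0.4,0.4,0.4,0.4], turn=[-0.111,-0.222,-0.333,-0.444,-0.556,-0.667,-0.778,-0.889,-1])

```text
time_s: 20.92
ee_pos: [0.5174, 0.14, 0.1493]
eef_rot: [1.627, 2.686, 0.002]
contact_force: [3.6, -0.8, -0.6]
width: 0.0342
```

Emit:
servo_tool([
  [-0.002,-0.047,0],
  [-0.008,-0.094,0],
  [-0.019,-0.141,0],
  [-0.033,-0.186,0],
  [-0.051,-0.23,0],
], grip=[0.4,0.4,0.4,0.4,0.4], turn=[-0.111,-0.222,-0.333,-0.444,-0.556])

```text
time_s: 21.55
ee_pos: [0.4724, 0.1021, 0.1494]
eef_rot: [1.006, 2.974, 0.001]
contact_force: [2.6, -0.1, 0.3]
width: 0.0342
```

Emit:
servo_tool([
  [-0.001,0.028,0],
  [-0.003,0.057,0],
  [-0.006,0.076,0],
], grip=[0.4,0.4,0.4], turn=[0.067,0.133,0.178])

```text
time_s: 21.92
ee_pos: [0.4844, 0.1162, 0.1491]
eef_rot: [-1.217, -2.895, 0.002]
contact_force: [-3.5, -4.4, 2.9]
width: 0.0342
```

```bash
python3 -c "
from arc import *
where();pull()"
```

```text
t 21.925 pos [0.4844 0.1162 0.1491] r 0.1356 th 134.2 yaw 134.4 q [ 0.1   0.42  1.96 -0.    0.76 -0.67]
t 21.925 th 134.2 pull F 5.64 pull tau 5.75 F [-3.5 -4.4  2.9]
```

Emit:
servo_tool([
  [0,0.019,0],
], grip=[0.4], turn=[0.044])

```text
time_s: 22.05
ee_pos: [0.4874, 0.1191, 0.1491]
eef_rot: [-1.266, -2.874, 0.003]
contact_force: [-4.8, -8.2, 3.6]
width: 0.0341
```

```bash
python3 -c "
from arc import *
pull()"
```

```text
t 22.05 th 132.4 pull F 9.51 pull tau 8.64 F [-4.8 -8.2  3.6]
```

Emit:
servo_tool([
  [0,0.019,0],
], grip=[0.4], turn=[0.044])

```text
time_s: 22.18
ee_pos: [0.4906, 0.1221, 0.1491]
eef_rot: [-1.315, -2.851, 0.004]
contact_force: [-5.6, -8.3, 3.9]
width: 0.0342
```

```bash
python3 -c "
from arc import *
pull()"
```

```text
t 22.175 th 130.6 pull F 10.1 pull tau 9.18 F [-5.6 -8.3  3.9]
```

Emit:
servo_tool([
  [0,0.019,0],
], grip=[0.4], turn=[0.044])

```text
time_s: 22.3
ee_pos: [0.4941, 0.1252, 0.1491]
eef_rot: [-1.364, -2.828, 0.004]
contact_force: [-6.5, -9.0, 4.5]
width: 0.0341
```

```bash
python3 -c "
from arc import *
pull()"
```

```text
t 22.3 th 128.6 pull F 11.47 pull tau 9.86 F [-6.5 -9.   4.5]
```

Emit:
servo_tool([
  [0,0.019,0],
], grip=[0.4], turn=[0.044])

```text
time_s: 22.42
ee_pos: [0.4978, 0.1281, 0.149]
eef_rot: [-1.413, -2.804, 0.005]
contact_force: [-5.6, -8.5, 4.5]
width: 0.0339
```

```bash
python3 -c "
from arc import *
pull()"
```

```text
t 22.425 th 126.7 pull F 10.01 pull tau 9.1 F [-5.6 -8.5  4.5]
```

Emit:
servo_tool([
  [0,0.024,0],
], grip=[0.4], turn=[0.056])

```text
time_s: 22.55
ee_pos: [0.5025, 0.1316, 0.149]
eef_rot: [-1.474, -2.772, 0.005]
contact_force: [-6.9, -9.7, 4.7]
width: 0.0342
```

```bash
python3 -c "
from arc import *
pull()"
```

```text
t 22.55 th 124.2 pull F 11.55 pull tau 9.94 F [-6.9 -9.7  4.7]
```

Emit:
servo_tool([
  [-0.001,0.024,0],
], grip=[0.4], turn=[0.056])

```text
time_s: 22.68
ee_pos: [0.5074, 0.1348, 0.149]
eef_rot: [-1.535, -2.738, 0.005]
contact_force: [-8.8, -9.0, 6.2]
width: 0.0346
```

```bash
python3 -c "
from arc import *
pull();where();force()"
```

```text
t 22.675 th 121.7 pull F 12.42 pull tau 10.81 F [-8.8 -9.   6.2]
t 22.675 pos [0.5074 0.1348 0.149 ] r 0.1362 th 121.7 yaw 121.4 q [ 0.13  0.46  1.89 -0.    0.8  -0.41]
F [-8.79 -9.04  6.2 ] tang(resist cw) 12.23 rad -3.07 tau [-1.30360945  1.4553196   0.14740972] width 0.03455326319884833
```

The readings while moving average inside 10–12.5 N, so I'll stop here, centre and open the fingers, and lift straight off.

Emit:
servo_tool([
  [0,-0.02,0],
  [0,-0.02,0],
  [0,-0.02,-0.12],
  [0,-0.02,-0.3],
  [0,-0.02,-0.5],
  [0,-0.02,-0.5],
], grip=[0.5,0.55,0.55,0.55,0.55,0.55], turn=[0,0,0,0,0,0])

```text
time_s: 23.42
ee_pos: [0.5057, 0.1332, 0.2774]
eef_rot: [1.531, 2.737, 0.007]
contact_force: [0.4, 0.3, -1.0]
width: 0.0468
```

```bash
python3 -c "
from arc import *
where();force()
share([(.42,.28,.29,None)])"
```

```text
t 23.425 pos [0.5057 0.1332 0.2774] r 0.1357 th 122.7 yaw 121.6 q [ 0.13  0.3   1.75  0.    1.09 -0.42]
F [ 0.4   0.33 -1.04] tang(resist cw) -0.51 rad 0.06 tau [-0.01936858  0.05725029  0.0416196 ] width 0.04684650716779443
offset [[0.68, 0.015, -0.052]]
turn [0.0]
maxabs 0.68 0.0
```

Emit:
servo_tool([
  [0.15,0,-0.06],
  [0.35,0,-0.06],
  [0.55,0,-0.06],
  [0.75,0,-0.06],
  [0.9,0,-0.06],
  [0.9,0,-0.06],
], grip=[0.55,0.55,0.55,0.55,0.55,0.55], turn=[0,0,0,0,0,0])

```text
time_s: 24.18
ee_pos: [0.3854, 0.3261, 0.2881]
eef_rot: [-1.529, -2.744, 0.001]
contact_force: [0.5, -0.9, 0.1]
width: 0.0467
```

```bash
python3 -c "
from arc import *
where();force()
a=snap('scene','12');b=snap('top','12',(260,120,133,100))
x=np.hstack([cv2.imread('pics/scene0.png')[140:270,300:400],cv2.imread('pics/scene12_raw.png')[140:270,300:400]])
cv2.imwrite('pics/cmp12.png',cv2.resize(x,None,fx=4,fy=4,interpolation=2))
"
```

```text
t 24.175 pos [0.3854 0.3261 0.2881] r 0.3631 th 122.2 yaw 121.7 q [0.57 0.26 1.77 0.   1.11 0.02]
F [ 0.47 -0.92  0.08] tang(resist cw) 0.09 rad -1.02 tau [-0.0504324   0.04776626  0.01250988] width 0.04671354810958132
```

View pics/cmp12.png

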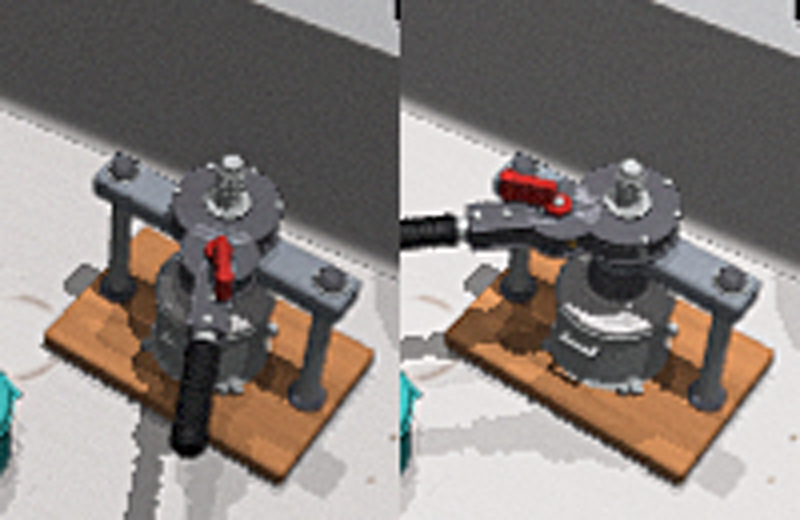

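View pics/top12_raw.png

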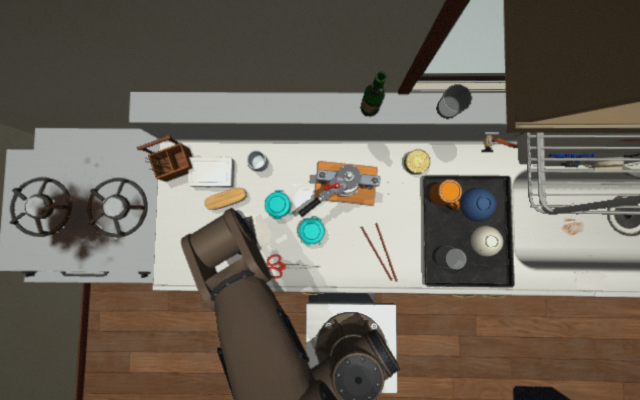

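View pics/top12.png

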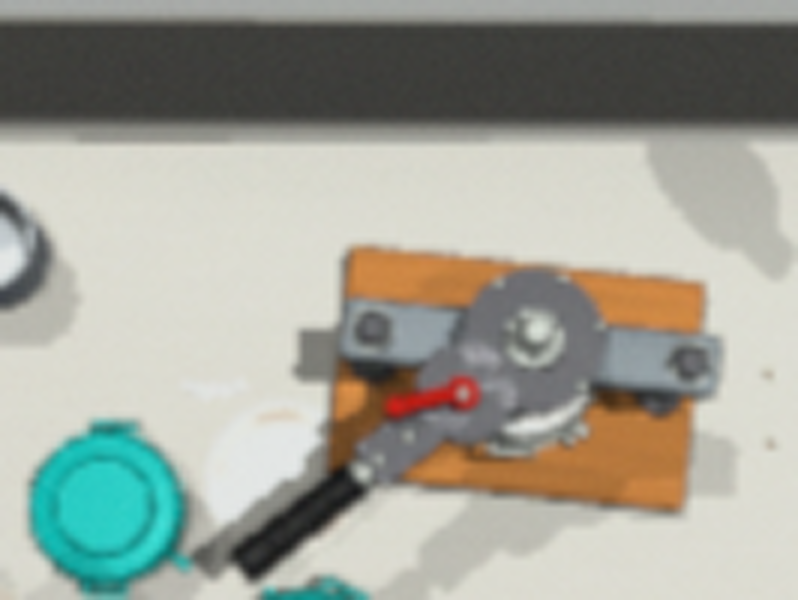

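```bash
python3 -c "
from station import ticket
print(ticket.close_job())"
```

```text
the job is handed in; nothing more can be done
None
```

The job is handed in. The press is wound down onto the lid, the red lever is set to tighten, and the gripper is off everything. About 24 s of the 72 s were used.

- **Lever:** I pushed it over with the closed fingers, and the later pictures show it leaning to the clockwise side. It stayed there through all the swings.
- **Winding:** I straddled the grip loosely with the fingers and swung the handle to and fro, four driving strokes in all. It ran free at about 4 N, then the pull climbed after the foot met the lid. I stopped when the pull seemed to be inside your 10 to 12.5 N range.
- **Last pull readings, while moving:** The two ways of working it out did not agree closely. Wrist force gave 10.0, 11.6 and 12.4 N over the last three readings. Wrist moment gave 9.1, 9.9 and 10.8 N. My best estimate at the stop is about 11.3 N. Single readings vary by about 0.7 N, and I did not push further to confirm.
- **Climb rate:** On the third stroke the pull rose at only about 8 N per rad, against the 15 N per rad you gave. I relied on the measured force rather than the angle.
- **Final pictures:** The press stands where it was at the start, to the pixel as far as I can see. The mould is upright in its place, and the bystanders I could see are where they were. The arm hid the whetstone in the last top view, so I could not check it there; the arm never went low near it.

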